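# Fit the spout on the slide gate and hold the gate half open

### The arm

A 6-joint arm with a two-finger parallel gripper is mounted at the origin on the work surface. World frame = base frame: x ahead of the robot, y to its left, z up, the work surface at z = 0. Lengths are in m, angles in degrees, forces in N, time in s.
With the tool pointing down it reaches from about 0.35 to 0.725 m from the base axis. Payload 6 kg.
Tool frame: the origin (TCP) lies midway between the tips of the shut fingers; the grasp point (between the pads) lies 19 mm behind it; z points along the fingers, y is the line along which they close (so a half turn about z gives the same grasp; the last joint's range is limited). The gripper opens to 85 mm and grips with 20 to 120 N. Pads are 22 mm wide; open, the fingers measure 114 mm over their backs; the gripper's body (76 mm by 85 mm) begins 54 mm behind the grasp point. The pads swing forward as they close: fully open they stand 13 mm farther back than shut.
Start: joints at [88.447, 2.303, 4.859, 0, -92.561, -19.12], TCP at [0.212, 0.561, 0.231] pointing down, gripper open.
Joint ranges: [-146.85, 146.85], [-73.84, 115.35], [-62.03, 85.46], [-188.31, 113.3], [-161.28, -10.13], [-171.36, 171.36]. Speed limits (degrees/s): [147.25, 147.25, 172.46, 180, 180, 180].

### API

Orientations are given as a 3x3 rotation matrix whose columns are the frame's x, y, z axes.
In Python, from plant import env, imaging gives the robot as it stands.
- The arm moves only by the tool arm_command, never from a script. Its argument "commands" is a list of rows, each a list of 7 numbers: the shift along the tool's x, y, z scaled (see below), then the turn, a rotation vector about the tool's x, y, z scaled (see below), then the opening, from 0 (shut) to 1 (fully open). A call has exactly 10 rows; each row shifts and turns the commanded pose from where the row before left it, along the tool's axes as they then stand; what a row does not reach is not made up. The controller multiplies each number of a shift by 20 mm and each number of a turn by 6 degrees. A row lasts 1/12 s, in which the tool goes at most 41.7 mm and 7.16 degrees, less where a joint would pass 70% of its speed; a pose out of reach is approached as far as the arm can. A call with a number of a shift or a turn outside -1 to 1 is refused whole. A call with a gripper value outside its range is refused whole. The fingers move at their own pace and stop on an object; "force" is the grip in N (left out, the last holds). Time passes only in rows, so rows that do not move let the fingers close, or fill a call up. It gives the time, the measured TCP pose, the force, the opening and the grip force at its end, in the units of the state.
- env.state(): the state, without advancing time (a new reading comes with each control period).
- imaging.capture(name): name is "side" or "top" or "wrist"; returns a dict with "image" (480x640x3 uint8, red, green, blue), "fx", "fy", "cx", "cy" (pixels), "eye" and "orientation" of the camera in the world; the wrist camera has in their place "T_tool_cam" (4x4, takes a point from camera to tool coordinates, whose origin is the TCP and whose axes are the flange's). Camera axes: x right, y up, looking along -z (the intrinsics and any distortion apply to the point x, -y, -z); pixel columns grow to the right and rows downward; lengths in m; the calibration is good to about 2 mm. A picture is of the moment at which its call begins: read the wrist's pose just before it. There is no depth.
- env.finish_job(): hands the job in; it is judged then, once.
The state is a dict: "time_s": time; "q": joint angles; "joint_vel": joint speeds; "joint_torque": joint torques, N m; "tool_pos": TCP position; "eef_rot": TCP orientation; "contact_force": force on the tool from outside, world axes, zero at the start; "wrist_torque": the same for the moment, N m; "gripper_width": finger opening in m; "grip_force": force on a finger pad.
Only numpy, scipy, OpenCV 4.12 (cv2) and the standard library are available. Lean on these libraries where they do the work, as an engineer would, in place of code of your own. Each camera call takes 0.05 s, during which the arm holds its last target. There are 200 camera calls.

### The job

Lower the flanged spout with the two peg holes onto the slide gate so that it sits flat over the port with both pegs through its flange, and let go of it while the gate is still shut. Then slide the gate's sprung shutter to half of its travel, never running it all the way open, and finish while still holding it there against its spring. Do not drop the spout, and leave everything else on the bench where it is.

Things in the scene. Friction and masses are not known exactly. Their poses are not given: they have to be found in the camera images.
- spout_center (a point): Centre of the loose white plastic spout (0.11-0.23 kg), on its axis, 40 mm above its underside. An upright open tube, 50 mm outside diameter, on an oblong flange 126 x 70 x 10 mm; 80 mm tall in all. x runs along the flange, z up. Two 14 mm through holes at x = +45 and -45 mm: it fits either way round. Stands left or right of the gate, swapping places with the blank spout.
- gate_port (a point): Centre of the 40 mm port in the level top of the gate's seat plate (140 x 100 mm), 76 mm above the bench. x across the gate, y along the shutter's opening direction, z up. Two pegs stand on the seat at x = +45 and -45 mm, 10 mm thick, 18 mm high, tapered over the top 6 mm. The spout's underside rests here, its centre 40 mm above; the pegs then stick out 8 mm above its flange.
- shutter_handle (a point): Centre of the shutter's upright black handle block: 40 mm across (x), 14 mm thick along the slide (y), 50 mm tall, its top 116 mm above the bench, standing on the shutter blade (top 66 mm above the bench) between two low rails; moves with the shutter. When shut it is 125 mm from the port centre. Opens level along +y, away from the spout. Marks on the rails show shut, half and full.
- shutter (a joint): Shutter travel in m: 0 shut, 0.060 fully open, 0.030 half. A spring always pulls it shut: about 4 N when shut, rising evenly to 10 N at half and 16 N fully open, plus slight friction; it springs shut when let go.
- gate: The fixed slide gate: a steel stand 140 x 270 mm with a deck 60 mm above the bench. Origin under its middle on the bench; y along the shutter's opening direction. The seat with port and pegs is at its -y end, 65 mm from the middle, the handle towards +y. Its position and yaw vary.
- blank: Loose blank spout: the same white tube and height (80 mm) but with a round flange, 90 mm in diameter, without peg holes. Origin at the centre of its underside. Not to be used; leave it.
- tin: Loose flat green tin, 76 mm in diameter, 30 mm tall, on the left. Origin at the centre of its underside. Leave it.
- clamp: Loose steel hose clamp ring, 60 mm in diameter, 14 mm tall, beyond the gate on the left. Origin at the centre of its underside. Leave it.
- orings: Loose stack of black seal rings, 56 mm in diameter, 18 mm tall. Origin at the centre of its underside. Leave it.
- coupling: Loose brass coupling, 48 mm in diameter, 60 mm tall, beyond the gate. Origin at the centre of its underside. Leave it.
- hexkey: Loose bent hex key, about 150 x 40 mm, 10 mm thick, lying flat on the left. Origin underneath the middle of its long leg. Leave it.
- valve: Loose steel and brass valve, 60 mm foot, 90 mm tall, on the right. Origin at the centre of its underside. Leave it.
Things that resemble listed ones, but are neither listed nor needed, are in the scene too. Leave any pink or purple look-alike of the part that bears spout_center alone.

How it is judged (in metres and radians):
On the way, in this order (a step that is already met when the one before it is completed fails the run):
1. the spout sits flat on the seat with both pegs through its flange, let go, and the shutter is still shut (horizontal distance between spout_center and gate_port below 0.004 m and z of spout_center in the frame of gate_port between 0.037 and 0.0425 m and angle between the x axis of spout_center and the x axis of gate_port, either way round below 0.07 rad and angle between spout_center's own z axis and vertical below 0.04 rad and contact force between spout and the arm below 0.1 N and value of joint shutter below 0.006 m), for 0.2 s.
2. the shutter is held at half travel by the fingers (value of joint shutter between 0.025 and 0.035 m and contact force between shutter and the fingers above 3 N), for 0.3 s.
At the end, for the whole second after the job is handed in: The spout is seated and not touched by the robot (axis within 4 mm of the port's, flat on the seat within 3 mm, flange in line with the pegs, upright), and the shutter stands still at 30 mm of its travel, within 5 mm, held there by the fingers with more than 3 N (all of step 2 and horizontal distance between spout_center and gate_port below 0.004 m and z of spout_center in the frame of gate_port between 0.037 and 0.0425 m and angle between the x axis of spout_center and the x axis of gate_port, either way round below 0.07 rad and angle between spout_center's own z axis and vertical below 0.04 rad and contact force between spout and the arm below 0.1 N and linear speed of spout below 0.02 m/s and velocity of joint shutter between -0.01 and 0.01 m/s); the arm keeps its last pose, push and grip.
It fails at once if the shutter run (almost) fully open (value of joint shutter above 0.055 m).
It fails at once if the shutter opened while the spout is off its seat (value of joint shutter above 0.015 m and not (horizontal distance between spout_center and gate_port below 0.004 m and z of spout_center in the frame of gate_port between 0.037 and 0.0425 m and angle between the x axis of spout_center and the x axis of gate_port, either way round below 0.07 rad and angle between spout_center's own z axis and vertical below 0.04 rad)).
It fails at once if the spout dropped or thrown (linear speed of spout above 0.6 m/s and contact force between spout and the fingers below 0.1 N).
It fails at once if another thing on the bench disturbed (moved over 30 mm) (distance of any of blank, tin, clamp, orings, coupling, hexkey, valve from where it was at the start of the episode above 0.03 m).
It also fails if it takes over 58 s, if anything falls off the work surface, if the arm or the gripper's body presses on something with over 40 N, if the wrist force passes 120 N, or if a joint passes its speed limit or range.

## Working session

There is one attempt and no reset: what is moved stays moved. The work goes in short steps, Python scripts to look and compute and a tool call to move; the robot and the scene stay as the last step left them, time stands still between calls to the robot, and variables do not carry over. Pictures are saved under pics/ and viewed, at most 10 in all, crops included, and the job is handed in when it is done.

Besides the shell and the picture viewer there is one more tool, called after ">>>" by a JSON object that holds its "op" and its "data". arm_command: Moves the arm, as the interface text tells. Shifts and turns lie within -1 to 1; 1 stands for 20 mm of shift or 6 degrees of turn. Its arguments: {"type":"object","properties":{"commands":{"type":"array"},"force":{"type":"number"}},"required":["commands"]}

```bash
mkdir -p pics; ls
python3 - <<'E'
from plant import env, imaging
import cv2, numpy as np, pickle
s=env.state(); print(s)
D={}
for n in ("side","top","wrist"):
    c=imaging.capture(n); D[n]=c
    print(n,{k:(np.round(v,4).tolist() if k!='image' else v.shape) for k,v in c.items()})
    cv2.imwrite(f"pics/{n}0.png",c["image"][:,:,::-1])
pickle.dump(D,open("d0.pkl","wb"))
E
```

```text
pics
{'time_s': 0.0, 'q': array([ 8.84487845e+01,  2.33637230e+00,  4.80331438e+00, -2.78103043e-02,
       -9.25603558e+01, -1.91206053e+01]), 'joint_vel': array([-0.10289796, -0.04345095, -0.02751551,  0.01537365,  0.04485023,
       -0.00184813]), 'joint_torque': array([-6.86703843e-04, -3.68207610e+01,  3.47429860e+01,  6.93276018e+00,
       -5.38543303e-03, -2.70435459e-05]), 'tool_pos': array([0.21159883, 0.56110757, 0.23030667]), 'eef_rot': array([[ 9.35625298e-01, -3.52994366e-01, -5.28854367e-04],
       [-3.52994754e-01, -9.35623904e-01, -1.61665754e-03],
       [ 7.58622146e-05,  1.69926851e-03, -9.99998553e-01]]), 'contact_force': array([ 0.18488156, -0.81767526, -0.44714322]), 'wrist_torque': array([-0.0345524 ,  0.00836767, -0.00495795]), 'grip_force': 0.0, 'gripper_width': 0.0854525564871661}
side {'image': (480, 640, 3), 'fx': 621.9811, 'fy': 621.9811, 'cx': 321.8332, 'cy': 241.1259, 'eye': [1.1879, -1.246, 1.1029], 'orientation': [[0.8889, -0.2846, 0.3589], [0.4579, 0.5332, -0.7114], [0.0111, 0.7967, 0.6042]]}
top {'image': (480, 640, 3), 'fx': 538.0862, 'fy': 538.0862, 'cx': 322.3995, 'cy': 240.082, 'eye': [0.3062, -0.0094, 1.3951], 'orientation': [[-0.036, 0.9759, -0.2152], [-0.9993, -0.034, 0.0129], [0.0053, 0.2155, 0.9765]]}
wrist {'image': (480, 640, 3), 'fx': 404.7946, 'fy': 404.7946, 'cx': 321.4049, 'cy': 234.1026, 'T_tool_cam': [[0.0006, 0.9535, 0.3014, 0.0766], [1.0, -0.0004, -0.0006, 0.0], [-0.0005, 0.3014, -0.9535, -0.1431], [0.0, 0.0, 0.0, 1.0]]}
```

View pics/top0.png

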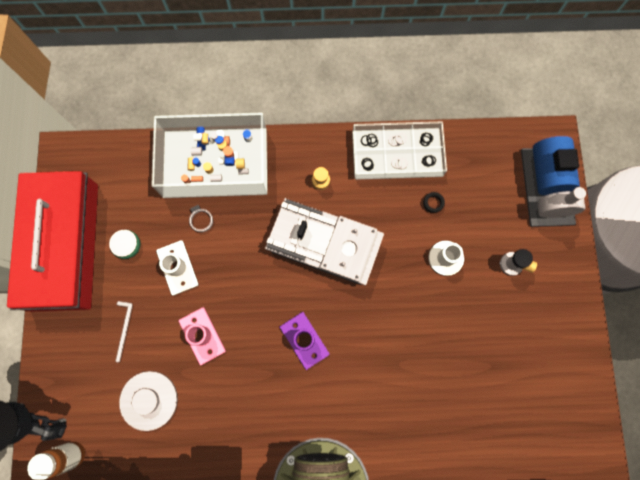

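View pics/side0.png

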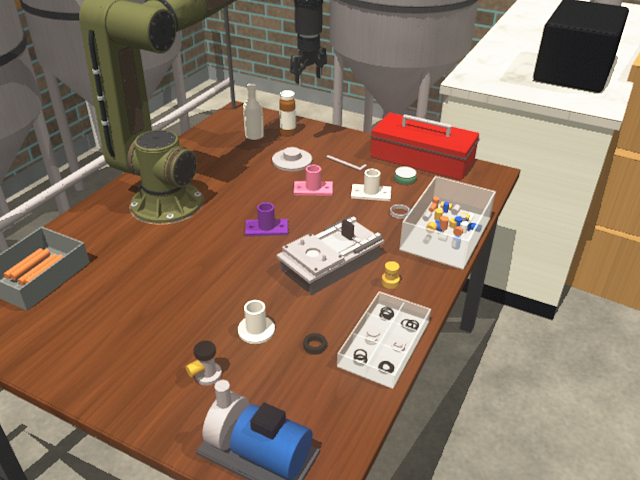

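The top view shows three spouts with an oblong flange: white at (177,267), pink at (202,335) and purple at (304,340). The white one at (447,257) has a round flange, so it's the blank. The white oblong one fits the description. The gate's port is near (349,249) and its handle near (302,230), so it opens towards image left (+y). I'll confirm with one enlarged crop.

```bash
cat > h.py <<'E'
import numpy as np, cv2
from plant import env, imaging
def cam(c,s=None):
    if 'eye' in c: return np.array(c['eye']),np.array(c['orientation'])
    T=np.array(c['T_tool_cam']); R=np.array(s['eef_rot'])
    return np.array(s['tool_pos'])+R@T[:3,3], R@T[:3,:3]
def ray(c,uv,z,s=None):
    e,O=cam(c,s); u,v=uv
    d=O@np.array([(u-c['cx'])/c['fx'],-(v-c['cy'])/c['fy'],-1.])
    return e+d*(z-e[2])/d[2]
def proj(c,p,s=None):
    e,O=cam(c,s); q=O.T@(np.array(p)-e)
    return np.array([c['cx']+c['fx']*q[0]/-q[2], c['cy']-c['fy']*q[1]/-q[2]])
E
python3 - <<'E'
import pickle; from h import *
c=pickle.load(open("d0.pkl","rb"))["top"]; im=c["image"][:,:,::-1]
a=cv2.resize(im[230:305,145:210],None,fx=5,fy=5,interpolation=cv2.INTER_CUBIC)
b=cv2.resize(im[195:290,260:390],None,fx=3.6,fy=3.6,interpolation=cv2.INTER_CUBIC)
h=max(a.shape[0],b.shape[0])
P=lambda x:cv2.copyMakeBorder(x,0,h-x.shape[0],0,5,cv2.BORDER_CONSTANT)
o=np.hstack([P(a),P(b)]); print(o.shape,a.shape); cv2.imwrite("pics/crop1.png",o)
# white flange
hsv=cv2.cvtColor(im,cv2.COLOR_BGR2HSV); m=((hsv[...,1]<60)&(hsv[...,2]>110)).astype(np.uint8)
cs,_=cv2.findContours(m,cv2.RETR_EXTERNAL,cv2.CHAIN_APPROX_NONE)
for k in cs:
    if cv2.contourArea(k)>300: 
        r=cv2.minAreaRect(k)
        if 140<r[0][0]<480 and 180<r[0][1]<310: print(np.round(r[0],1),np.round(r[1],1),r[2],[np.round(ray(c,p,.01 if r[0][0]<200 else .076),3).tolist() for p in cv2.boxPoints(r)])
E
```

```text
(375, 803, 3) (375, 325, 3)
[446. 258.] [34. 34.] 90.0 [[0.585, -0.294, 0.076], [0.582, -0.38, 0.076], [0.496, -0.372, 0.076], [0.499, -0.288, 0.076]]
[176.2 267.6] [48.9 30.6] 69.775146484375 [[0.6, 0.416, 0.01], [0.626, 0.342, 0.01], [0.503, 0.295, 0.01], [0.478, 0.369, 0.01]]
[324.1 239.9] [108.1  56.8] 19.79887580871582 [[0.581, 0.121, 0.076], [0.719, 0.07, 0.076], [0.614, -0.184, 0.076], [0.48, -0.129, 0.076]]
```

View pics/crop1.png

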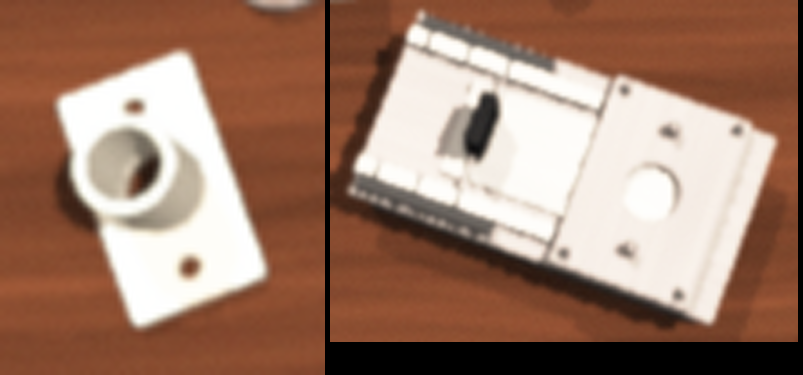

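The crop confirms it: a white oblong flange with holes at crop (135,106) and (189,266). The gate crop shows the port at (651,192), the pegs at (670,133) and (627,250), and the handle at (485,100).

```bash
cat >> h.py <<'E'
def togo(s,xyz,yaw):
    "mm in current tool axes + yaw turn deg about tool z"
    R=np.array(s['eef_rot']); d=R.T@(np.array(xyz)-s['tool_pos'])*1e3
    y=np.degrees(np.arctan2(R[1,0],R[0,0])); return np.round(d,1), round(-(yaw-y),2)
E
python3 - <<'E'
import pickle; from h import *
c=pickle.load(open("d0.pkl","rb"))["top"]
A=lambda x,y:(145+x/5-.4,230+y/5-.4); B=lambda x,y:(260+(x-330)/3.6-.36,195+y/3.6-.36)
h1,h2=ray(c,A(135,106),.01),ray(c,A(189,266),.01); d=h1-h2
print("spout",(h1+h2)/2,np.linalg.norm(d),np.degrees(np.arctan2(d[1],d[0])), "rim",ray(c,A(125,165),.08))
p1,p2=ray(c,B(671,128),.094),ray(c,B(628,246),.094); d=p1-p2
po=ray(c,B(651,192),.076); ha=ray(c,B(488,100),.116); g=ha-po
print("port",po,"pegs",(p1+p2)/2,np.linalg.norm(d),np.degrees(np.arctan2(d[1],d[0])),"handle",ha,np.linalg.norm(g[:2]),np.degrees(np.arctan2(g[1],g[0])))
s=env.state(); print(togo(s,[.55,.355,.2],20))
E
```

```text
spout [0.55379073 0.35323528 0.01      ] 0.09059722440335963 19.291804373080705 rim [0.55221189 0.35333518 0.08      ]
port [ 0.57445942 -0.09225545  0.076     ] pegs [ 0.57461031 -0.0903724   0.094     ] 0.08813971789687225 -22.224433139988307 handle [0.63409542 0.01824942 0.116     ] 0.12556981343786297 61.64566069967358
(array([389.3,  73.4,  30.6]), np.float64(-40.67))
```

>>> {"op": "arm_command", "data": {"commands": [[0.97,0.18,0.05,0,0,0,1],[0.97,0.18,0.05,0,0,0,1],[0.97,0.18,0.05,0,0,0,1],[0.97,0.18,0.05,0,0,0,1],[0.97,0.18,0.05,0,0,0,1],[0.97,0.18,0.05,0,0,0,1],[0.97,0.18,0.05,0,0,0,1],[0.97,0.18,0.05,0,0,0,1],[0.97,0.18,0.05,0,0,0,1],[0.97,0.18,0.05,0,0,0,1]], "force": 40}}

```text
time_s: 0.98
tool_pos: [0.3813, 0.4585, 0.2209]
eef_rot: [[0.936, -0.353, -0.0], [-0.353, -0.936, -0.001], [-0.0, 0.001, -1.0]]
contact_force: [-0.1, -0.3, 0.1]
gripper_width: 0.0853
grip_force: 0.0
```

>>> {"op": "arm_command", "data": {"commands": [[0.97,0.18,0.05,0,0,0,1],[0.97,0.18,0.05,0,0,0,1],[0.97,0.18,0.05,0,0,0,1],[0.97,0.18,0.05,0,0,0,1],[0.97,0.18,0.05,0,0,0,1],[0.97,0.18,0.05,0,0,0,1],[0.97,0.18,0.05,0,0,0,1],[0.97,0.18,0.05,0,0,0,1],[0.97,0.18,0.05,0,0,0,1],[0.97,0.18,0.05,0,0,0,1]]}}

```text
time_s: 1.82
tool_pos: [0.55, 0.3564, 0.2108]
eef_rot: [[0.936, -0.353, -0.001], [-0.353, -0.936, -0.0], [-0.0, 0.001, -1.0]]
contact_force: [0.4, 0.4, 0.8]
gripper_width: 0.0851
grip_force: 0.0
```

>>> {"op": "arm_command", "data": {"commands": [[0,0,0,0,0,-0.8,1],[0,0,0,0,0,-0.8,1],[0,0,0,0,0,-0.8,1],[0,0,0,0,0,-0.8,1],[0,0,0,0,0,-0.8,1],[0,0,0,0,0,-0.8,1],[0,0,0,0,0,-0.8,1],[0,0,0,0,0,-0.8,1],[0,0,0,0,0,-0.3,1],[0,0,0,0,0,0,1]]}}

```text
time_s: 2.65
tool_pos: [0.5493, 0.3569, 0.2108]
eef_rot: [[0.942, 0.335, -0.001], [0.335, -0.942, -0.001], [-0.001, 0.0, -1.0]]
contact_force: [-0.2, 0.4, -0.4]
gripper_width: 0.0855
grip_force: 0.0
```

Run:
```python
from h import *; import pickle
s=env.state(); c=imaging.capture("wrist"); pickle.dump((s,c),open("w1.pkl","wb"))
cv2.imwrite("pics/w1.png",c["image"][:,:,::-1]); print(s["time_s"],s["tool_pos"],s["q"],togo(s,[.553,.3533,.036],20))
```

```text
2.65 [0.54925658 0.35694963 0.21076919] [ 5.04699764e+01  1.06517257e+01  1.17627122e+01 -9.15894246e-03
 -9.11621443e+01  5.91181918e+01] (array([  2.5,   4.6, 174.8]), np.float64(-0.41))
```

View pics/w1.png

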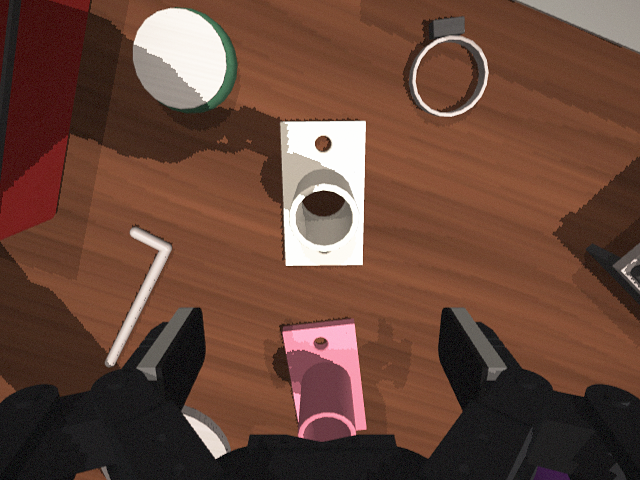

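The wrist view shows the white spout with its rim centred near (323,215), the +x hole at (323,143) and flange corners at (281,121), (366,121), (362,266) and (286,266). It's nearly in line with the tool.

Run:
```python
from h import *; import pickle
s,c=pickle.load(open("w1.pkl","rb"))
im=c["image"]; hsv=cv2.cvtColor(im,cv2.COLOR_RGB2HSV)
h=ray(c,(323,143.5),.01,s); print("hole",h)
k=[ray(c,p,.01,s) for p in [(281,121),(366,121),(362.5,266),(286,266)]]
k=np.array(k); print("corners ctr",k.mean(0),"len",np.linalg.norm(k[0]-k[3]),"w",np.linalg.norm(k[0]-k[1]))
d=(k[0]+k[1]-k[2]-k[3]); yaw=np.degrees(np.arctan2(d[1],d[0])); print("yaw",yaw)
# rim left 289..358, top 184?, bottom 250
print("rim",[ray(c,p,.08,s).round(4) for p in [(289.5,217),(358,217),(323.5,182.5),(323.5,250.5)]])
u=d/np.linalg.norm(d); print("from hole",h-.045*u)
ctr=k.mean(0); print(togo(s,[ctr[0],ctr[1],.036],yaw))
```

```text
hole [0.59373695 0.37146871 0.01      ]
corners ctr [0.55085645 0.35529518 0.01      ] len 0.12771993694932138 w 0.06958008500679094
yaw 20.020932746340208
rim [array([0.544 , 0.3789, 0.08  ]), array([0.5601, 0.3337, 0.08  ]), array([0.575 , 0.3647, 0.08  ]), array([0.5286, 0.3481, 0.08  ])]
from hole [0.55145641 0.35606236 0.01      ]
(array([  1.1,   2. , 174.8]), np.float64(-0.43))
```

>>> {"op": "arm_command", "data": {"commands": [[0.09,0.08,0.9,0,0,-0.07,1],[0,0,0.95,0,0,0,1],[0,0,0.95,0,0,0,1],[0,0,0.95,0,0,0,1],[0,0,0.95,0,0,0,1],[0,0,0.95,0,0,0,1],[0,0,0.95,0,0,0,1],[0,0,0.95,0,0,0,1],[0,0,0.8,0,0,0,1],[0,0,0.35,0,0,0,1]]}}

```text
time_s: 3.53
tool_pos: [0.5504, 0.3552, 0.034]
eef_rot: [[0.941, 0.34, -0.003], [0.34, -0.941, -0.003], [-0.004, 0.001, -1.0]]
contact_force: [-1.1, -0.2, -1.1]
gripper_width: 0.0853
grip_force: 0.0
```

>>> {"op": "arm_command", "data": {"commands": [[0,0,0,0,0,0,1],[0,0,0,0,0,0,0.4],[0,0,0,0,0,0,0.4],[0,0,0,0,0,0,0.4],[0,0,0,0,0,0,0.4],[0,0,0,0,0,0,0.4],[0,0,0,0,0,0,0.4],[0,0,0,0,0,0,0.4],[0,0,0,0,0,0,0.4],[0,0,0,0,0,0,0.4]], "force": 40}}

```text
time_s: 4.37
tool_pos: [0.5524, 0.3567, 0.0392]
eef_rot: [[0.94, 0.341, 0.002], [0.341, -0.94, 0.002], [0.003, -0.001, -1.0]]
contact_force: [-0.1, -0.7, 5.4]
gripper_width: 0.0498
grip_force: 42.0
```

>>> {"op": "arm_command", "data": {"commands": [[0,0,-0.4,0,0,0,0.4],[0,0,-0.8,0,0,0,0.4],[0,0,-1,0,0,0,0.4],[0,0,-1,0,0,0,0.4],[0,0,-1,0,0,0,0.4],[0,0,-1,0,0,0,0.4],[0,0,-1,0,0,0,0.4],[0,0,-1,0,0,0,0.4],[0,0,-1,0,0,0,0.4],[0,0,-0.5,0,0,0,0.4]]}}

```text
time_s: 5.2
tool_pos: [0.552, 0.3562, 0.2142]
eef_rot: [[0.94, 0.341, 0.002], [0.341, -0.94, 0.002], [0.003, -0.001, -1.0]]
contact_force: [0.4, 0.2, -0.5]
gripper_width: 0.0501
grip_force: 41.8
```

>>> {"op": "arm_command", "data": {"commands": [[0,0,0,0,0,0.5,0.4],[0,0,0,0,0,0.8,0.4],[0,0,0,0,0,0.8,0.4],[0,0,0,0,0,0.8,0.4],[0,0,0,0,0,0.8,0.4],[0,0,0,0,0,0.8,0.4],[0,0,0,0,0,0.8,0.4],[0,0,0,0,0,0.8,0.4],[0,0,0,0,0,0.8,0.4],[0,0,0,0,0,0.2,0.4]]}}

```text
time_s: 6.03
tool_pos: [0.5513, 0.356, 0.2103]
eef_rot: [[0.922, -0.388, -0.001], [-0.388, -0.922, -0.001], [-0.001, 0.001, -1.0]]
contact_force: [-0.7, 0.2, -2.2]
gripper_width: 0.0501
grip_force: 41.8
```

Run:
```python
from h import *
s=env.state(); print(s["time_s"],s["tool_pos"],s["contact_force"],s["grip_force"],togo(s,[.594,.031,.21],-22.5))
```

```text
6.0333 [0.55129105 0.35603271 0.21034196] [-0.66754882  0.19608079 -2.20934   ] 41.7945322394371 (array([165.5, 283. ,   0.6]), np.float64(-0.34))
```

>>> {"op": "arm_command", "data": {"commands": [[0.3,0.5,0,0,0,0,0.4],[0.5,0.85,0,0,0,0,0.4],[0.5,0.85,0,0,0,0,0.4],[0.5,0.85,0,0,0,0,0.4],[0.5,0.85,0,0,0,0,0.4],[0.5,0.85,0,0,0,0,0.4],[0.5,0.85,0,0,0,0,0.4],[0.5,0.85,0,0,0,0,0.4],[0.5,0.85,0,0,0,0,0.4],[0.5,0.85,0,0,0,0,0.4]]}}

```text
time_s: 6.87
tool_pos: [0.5773, 0.1658, 0.2117]
eef_rot: [[0.923, -0.385, 0.0], [-0.385, -0.923, 0.0], [0.0, -0.0, -1.0]]
contact_force: [-0.3, -0.8, -1.9]
gripper_width: 0.0499
grip_force: 41.8
```

>>> {"op": "arm_command", "data": {"commands": [[0.5,0.85,0,0,0,0,0.4],[0.5,0.85,0,0,0,0,0.4],[0.5,0.85,0,0,0,0,0.4],[0.5,0.85,0,0,0,0,0.4],[0.5,0.85,0,0,0,0,0.4],[0.5,0.85,0,0,0,0,0.4],[0.3,0.5,0,0,0,0,0.4],[0,0,0,0,0,0,0.4],[0,0,0,0,0,0,0.4],[0,0,0,0,0,0,0.4]]}}

```text
time_s: 7.7
tool_pos: [0.595, 0.0398, 0.2114]
eef_rot: [[0.923, -0.385, 0.0], [-0.385, -0.923, 0.0], [0.0, -0.0, -1.0]]
contact_force: [0.1, 0.9, -1.8]
gripper_width: 0.0499
grip_force: 41.9
```

Run:
```python
from h import *; import pickle
s=env.state(); c=imaging.capture("wrist"); pickle.dump((s,c),open("w2.pkl","wb"))
cv2.imwrite("pics/w2.png",c["image"][:,:,::-1]); print(s["time_s"],s["tool_pos"])
```

```text
7.7 [0.59502704 0.03984383 0.2113773 ]
```

View pics/w2.png

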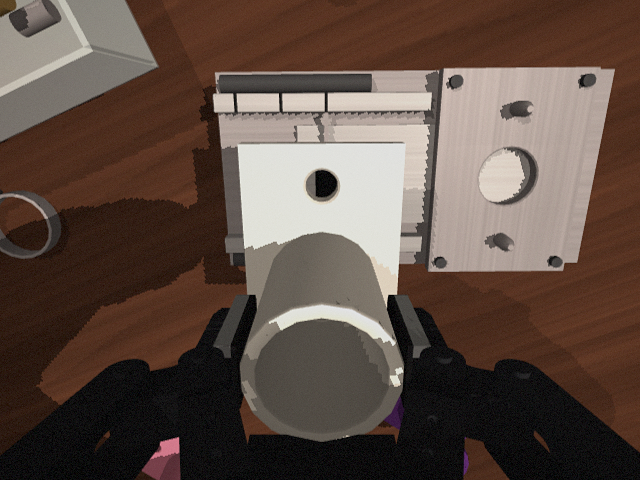

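The wrist view shows the held spout with its +x hole at (322,184). Beside it is the gate's seat, with the port near (507,175) and the pegs near (518,108) and (501,241). I'll enlarge the seat to fix the pegs.

Run:
```python
from h import *; import pickle
s,c=pickle.load(open("w2.pkl","rb")); im=c["image"][:,:,::-1]
o=cv2.resize(im[60:280,425:620],None,fx=2.7,fy=2.7,interpolation=cv2.INTER_CUBIC); cv2.imwrite("pics/crop2.png",o)
```

```text
(no output)
```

View pics/crop2.png

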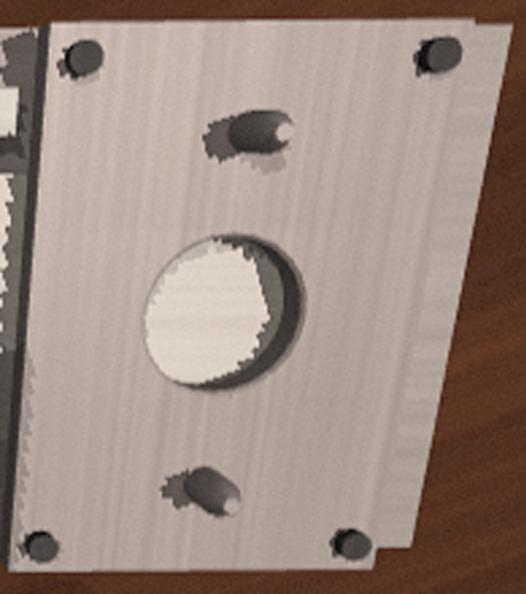

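Port ellipse spans crop x 143–305, y 233–390; the peg tips are at (285,132) and (232,506).

Run:
```python
from h import *; import pickle
s,c=pickle.load(open("w2.pkl","rb"))
B=lambda x,y:(425+x/2.7-.3,60+y/2.7-.3)
po=ray(c,B(224,311.5),.076,s)
P=[ray(c,B(*p),.094,s) for p in [(285,132),(232,506)]]; d=P[0]-P[1]
yaw=np.degrees(np.arctan2(d[1],d[0]))
print("port",po,"pegmid",(P[0]+P[1])/2,np.linalg.norm(d),yaw)
K=np.array([ray(c,B(*p),.076,s) for p in [(48,24),(8,571),(374,570),(475,22)]])
print("seat ctr",K.mean(0),[np.linalg.norm(K[i]-K[i-1]).round(4) for i in range(4)])
e=K[0]-K[1]; f=K[3]-K[2]; print("yaws",[np.degrees(np.arctan2(v[1],v[0])) for v in (e,f)])
w=[np.ptp([ray(c,B(*p),.076,s) for p in q],axis=0) for q in ([(143,311),(305,311)],[(224,233),(224,390)])];print([np.linalg.norm(v) for v in w])
# in-hand hole: flange top z in tool: underside = ? use width to check
R=np.array(s['eef_rot'])
for zt in (.0,.026,.03): # flange top below TCP
    h=ray(c,(322,184),s['tool_pos'][2]-zt,s)
    k=[ray(c,p,s['tool_pos'][2]-zt,s) for p in [(238.5,143),(405,143)]]
    print(zt,(R.T@(h-s['tool_pos'])*1e3).round(2),np.linalg.norm(k[0]-k[1]),[(R.T@(q-s['tool_pos'])*1e3).round(2) for q in k])
```

```text
port [ 0.57440099 -0.09097165  0.076     ] pegmid [ 0.57320044 -0.09071127  0.094     ] 0.09023074914541515 -22.205389830384846
seat ctr [ 0.57296985 -0.09048074  0.076     ] [np.float64(0.101), np.float64(0.1398), np.float64(0.1007), np.float64(0.14)]
yaws [np.float64(-21.960723279208526), np.float64(-22.07876580743227)]
[np.float64(0.04139120019486653), np.float64(0.04062171016916147)]
0.0 [50.11  0.34  0.  ] 0.05764604239664036 [array([ 6.442e+01, -2.858e+01,  1.000e-02]), array([64.45, 29.07, -0.  ])]
0.026 [45.29  0.4  26.  ] 0.06811700707217594 [array([ 62.2 , -33.78,  26.01]), array([62.24, 34.34, 25.99])]
0.03 [44.55  0.41 30.  ] 0.069727924714566 [array([ 61.86, -34.58,  30.01]), array([61.9 , 35.15, 29.99])]
```

Run:
```python
from h import *
s=env.state(); print(togo(s,[.5744,-.0907,.2],-22.1))
```

```text
(array([ 31.3, 128.8,  11.3]), np.float64(-0.52))
```

>>> {"op": "arm_command", "data": {"commands": [[0.1,0.4,0,0,0,-0.09,0.4],[0.22,0.9,0,0,0,0,0.4],[0.22,0.9,0,0,0,0,0.4],[0.22,0.9,0,0,0,0,0.4],[0.22,0.9,0,0,0,0,0.4],[0.22,0.9,0,0,0,0,0.4],[0.22,0.9,0.1,0,0,0,0.4],[0.14,0.6,0.4,0,0,0,0.4],[0,0,0.6,0,0,0,0.4],[0,0,0.5,0,0,0,0.4]]}}

```text
time_s: 8.58
tool_pos: [0.5755, -0.0905, 0.1778]
eef_rot: [[0.926, -0.377, -0.001], [-0.377, -0.926, 0.001], [-0.001, -0.0, -1.0]]
contact_force: [-0.2, 0.1, -3.4]
gripper_width: 0.0502
grip_force: 41.9
```

>>> {"op": "arm_command", "data": {"commands": [[0,0,0.4,0,0,0,0.4],[0,0,0.2,0,0,0,0.4],[0,0,0,0,0,0,0.4],[0,0,0,0,0,0,0.4],[0,0,0,0,0,0,0.4],[0,0,0,0,0,0,0.4],[0,0,0,0,0,0,0.4],[0,0,0,0,0,0,0.4],[0,0,0,0,0,0,0.4],[0,0,0,0,0,0,0.4]]}}

```text
time_s: 9.42
tool_pos: [0.5759, -0.0904, 0.1674]
eef_rot: [[0.926, -0.376, 0.0], [-0.376, -0.926, -0.0], [0.0, 0.0, -1.0]]
contact_force: [-0.6, -0.5, -1.4]
gripper_width: 0.0502
grip_force: 41.9
```

Run:
```python
from h import *; import pickle
s=env.state(); c=imaging.capture("wrist"); print(s["time_s"],s["tool_pos"],s["contact_force"],togo(s,[.5744,-.0907,.1165],-22.1))
cv2.imwrite("pics/w3.png",c["image"][:,:,::-1]); pickle.dump((s,c),open("w3.pkl","wb"))
```

```text
9.4167 [ 0.57587958 -0.0903751   0.1674002 ] [-0.56650894 -0.45779144 -1.41624431] (array([-1.3,  0.9, 50.9]), np.float64(-0.01))
```

View pics/w3.png

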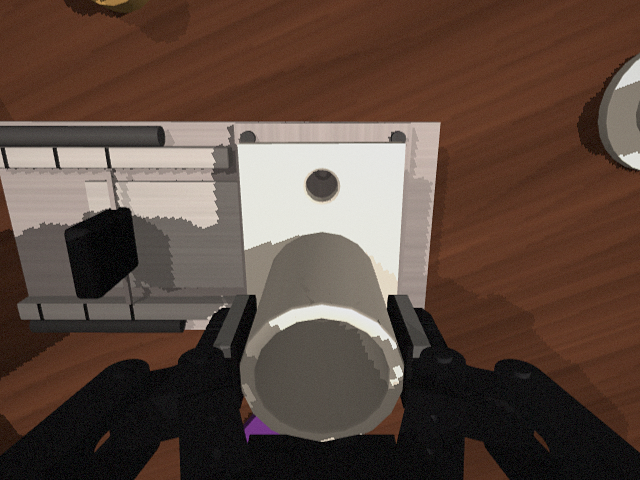

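The held spout is square above the seat with its hole at (322,184). The handle's top is around (100,245) on the left, clear of the fingers. I'll correct the position and lower.

>>> {"op": "arm_command", "data": {"commands": [[-0.065,0.045,0.3,0,0,0,0.4],[0,0,0.4,0,0,0,0.4],[0,0,0.4,0,0,0,0.4],[0,0,0.3,0,0,0,0.4],[0,0,0.2,0,0,0,0.4],[0,0,0.2,0,0,0,0.4],[0,0,0.15,0,0,0,0.4],[0,0,0.15,0,0,0,0.4],[0,0,0,0,0,0,0.4],[0,0,0,0,0,0,0.4]]}}

```text
time_s: 10.3
tool_pos: [0.5743, -0.0908, 0.1254]
eef_rot: [[0.926, -0.376, 0.0], [-0.376, -0.926, -0.0], [0.0, 0.0, -1.0]]
contact_force: [-0.1, -0.3, -0.7]
gripper_width: 0.0503
grip_force: 41.9
```

>>> {"op": "arm_command", "data": {"commands": [[0,0,0.1,0,0,0,0.4],[0,0,0.1,0,0,0,0.4],[0,0,0.1,0,0,0,0.4],[0,0,0.05,0,0,0,0.4],[0,0,0.05,0,0,0,0.4],[0,0,0.03,0,0,0,0.4],[0,0,0,0,0,0,0.4],[0,0,0,0,0,0,0.4],[0,0,0,0,0,0,0.4],[0,0,0,0,0,0,0.4]]}}

```text
time_s: 11.13
tool_pos: [0.5744, -0.0908, 0.1169]
eef_rot: [[0.926, -0.376, 0.0], [-0.376, -0.926, -0.0], [0.0, 0.0, -1.0]]
contact_force: [-0.8, 0.5, -1.2]
gripper_width: 0.05
grip_force: 41.9
```

>>> {"op": "arm_command", "data": {"commands": [[0,0,0.03,0,0,0,0.4],[0,0,0.03,0,0,0,0.4],[0,0,0,0,0,0,0.4],[0,0,0,0,0,0,0.4],[0,0,0,0,0,0,0.4],[0,0,0,0,0,0,0.4],[0,0,0,0,0,0,0.4],[0,0,0,0,0,0,0.4],[0,0,0,0,0,0,0.4],[0,0,0,0,0,0,0.4]]}}

```text
time_s: 11.97
tool_pos: [0.5743, -0.0908, 0.1155]
eef_rot: [[0.926, -0.376, 0.0], [-0.376, -0.926, -0.0], [0.0, 0.0, -1.0]]
contact_force: [0.3, 0.8, -1.8]
gripper_width: 0.05
grip_force: 41.9
```

>>> {"op": "arm_command", "data": {"commands": [[0,0,0.03,0,0,0,0.4],[0,0,0.03,0,0,0,0.4],[0,0,0,0,0,0,0.4],[0,0,0,0,0,0,0.4],[0,0,0,0,0,0,0.4],[0,0,0,0,0,0,0.4],[0,0,0,0,0,0,0.4],[0,0,0,0,0,0,0.4],[0,0,0,0,0,0,0.4],[0,0,0,0,0,0,0.4]]}}

```text
time_s: 12.8
tool_pos: [0.5745, -0.0908, 0.1152]
eef_rot: [[0.926, -0.376, 0.001], [-0.376, -0.926, -0.0], [0.001, 0.0, -1.0]]
contact_force: [-3.2, 0.2, 5.1]
gripper_width: 0.0494
grip_force: 42.4
```

>>> {"op": "arm_command", "data": {"commands": [[0,0,0,0,0,0,0.65],[0,0,0,0,0,0,0.7],[0,0,0,0,0,0,0.8],[0,0,0,0,0,0,0.9],[0,0,0,0,0,0,1],[0,0,0,0,0,0,1],[0,0,0,0,0,0,1],[0,0,0,0,0,0,1],[0,0,0,0,0,0,1],[0,0,0,0,0,0,1]]}}

```text
time_s: 13.63
tool_pos: [0.5743, -0.0907, 0.1143]
eef_rot: [[0.926, -0.376, 0.0], [-0.376, -0.926, -0.0], [0.0, 0.0, -1.0]]
contact_force: [0.1, 0.5, 0.1]
gripper_width: 0.0857
grip_force: 0.0
```

>>> {"op": "arm_command", "data": {"commands": [[0,0,-0.5,0,0,0,1],[0,0,-0.8,0,0,0,1],[0,0,-0.8,0,0,0,1],[0,0,-0.8,0,0,0,1],[0,0,-0.8,0,0,0,1],[0,0,-0.8,0,0,0,1],[0,0,-0.5,0,0,0,1],[0,0,0,0,0,0,1],[0,0,0,0,0,0,1],[0,0,0,0,0,0,1]]}}

```text
time_s: 14.47
tool_pos: [0.5739, -0.0906, 0.2132]
eef_rot: [[0.926, -0.376, -0.002], [-0.376, -0.926, 0.0], [-0.002, 0.0, -1.0]]
contact_force: [-0.2, -0.4, -0.4]
gripper_width: 0.0854
grip_force: 0.0
```

Run:
```python
from h import *; import pickle
s=env.state(); c=imaging.capture("wrist"); print(s["time_s"],s["tool_pos"],s["contact_force"])
cv2.imwrite("pics/w4.png",c["image"][:,:,::-1]); pickle.dump((s,c),open("w4.pkl","wb"))
```

```text
14.4667 [ 0.57394891 -0.09058133  0.21318225] [-0.23109018 -0.40654502 -0.4134083 ]
```

View pics/w4.png

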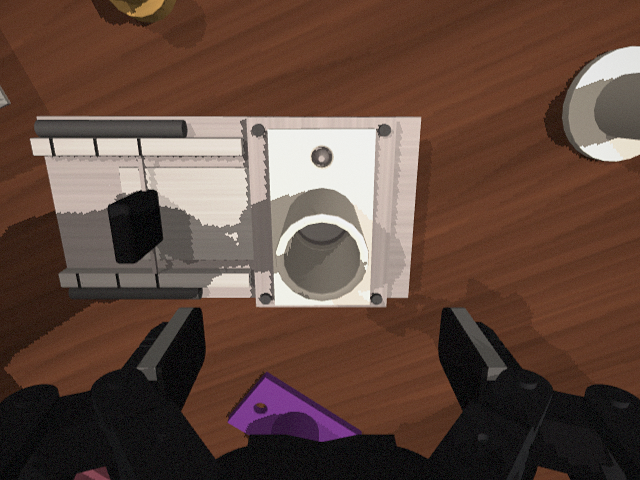

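The spout is seated flat with the peg visible in its hole at (322,156). The black handle is at about (135,228), with the rail marks near x=140, 97 and 51. I'll check the handle position computed from the gate frame against that blob.

Run:
```python
from h import *; import pickle
s,c=pickle.load(open("w4.pkl","rb"))
im=c["image"]; m=(im.max(2)<45).astype(np.uint8); m[:,:90]=0;m[:,180:]=0;m[:185]=0;m[275:]=0
x,y,w,h=cv2.boundingRect(m); print("blob",x,y,x+w,y+h)
a=np.radians(-22.1); gx=np.array([np.cos(a),np.sin(a),0]); gy=np.array([-np.sin(a),np.cos(a),0])
H=np.array([.5735,-.0907,0])+.125*gy
for z in (.066,.116):
  for sx,sy in ((1,1),(1,-1),(-1,-1),(-1,1)): print(z,sx,sy,proj(c,H+[0,0,z]+sx*.02*gx+sy*.007*gy,s).round(0))
print(H, togo(s,[*H[:2],.2],-22.1))
# spout rim check
print("rim",[ray(c,p,.156,s).round(4) for p in [(276,258),(368,258)]])
```

```text
blob 108 190 163 275
0.066 1 1 [140. 188.]
0.066 1 -1 [159. 188.]
0.066 -1 -1 [165. 240.]
0.066 -1 1 [147. 240.]
0.116 1 1 [104. 204.]
0.116 1 -1 [127. 204.]
0.116 -1 -1 [136. 265.]
0.116 -1 1 [115. 265.]
[0.62052803 0.02511608 0.        ] (array([  -0.4, -124.7,   13.1]), np.float64(-0.01))
rim [array([ 0.5828, -0.0685,  0.156 ]), array([ 0.5645, -0.1136,  0.156 ])]
```

>>> {"op": "arm_command", "data": {"commands": [[0,-0.4,0,0,0,0,1],[0,-0.8,0,0,0,0,0.7],[0,-0.9,0,0,0,0,0.7],[0,-0.9,0,0,0,0,0.7],[0,-0.9,0,0,0,0,0.7],[0,-0.9,0,0,0,0,0.7],[0,-0.9,0,0,0,0,0.7],[0,-0.5,0,0,0,0,0.7],[0,0,0,0,0,0,0.7],[0,0,0,0,0,0,0.7]]}}

```text
time_s: 15.35
tool_pos: [0.6211, 0.0248, 0.214]
eef_rot: [[0.927, -0.376, -0.001], [-0.376, -0.927, -0.0], [-0.0, 0.001, -1.0]]
contact_force: [-0.2, -0.3, 0.6]
gripper_width: 0.0599
grip_force: 0.0
```

Run:
```python
from h import *
s=env.state(); print(s["time_s"],s["tool_pos"],s["gripper_width"],togo(s,[.6205,.0251,.08],-22.1))
```

```text
15.35 [0.62112963 0.02480936 0.21398893] 0.05991216805491797 (array([-6.00e-01, -1.00e-01,  1.34e+02]), np.float64(0.04))
```

>>> {"op": "arm_command", "data": {"commands": [[0,0,0.4,0,0,0,0.7],[0,0,0.9,0,0,0,0.7],[0,0,0.9,0,0,0,0.7],[0,0,0.9,0,0,0,0.7],[0,0,0.9,0,0,0,0.7],[0,0,0.9,0,0,0,0.7],[0,0,0.8,0,0,0,0.7],[0,0,0.6,0,0,0,0.7],[0,0,0.3,0,0,0,0.7],[0,0,0,0,0,0,0.7]]}}

```text
time_s: 16.18
tool_pos: [0.6201, 0.0235, 0.0806]
eef_rot: [[0.926, -0.377, -0.002], [-0.377, -0.926, -0.001], [-0.002, 0.001, -1.0]]
contact_force: [-0.2, 0.1, 0.6]
gripper_width: 0.0596
grip_force: 0.0
```

>>> {"op": "arm_command", "data": {"commands": [[0,0,0,0,0,0,0.5],[0,0,0,0,0,0,0.4],[0,0,0,0,0,0,0.3],[0,0,0,0,0,0,0.22],[0,0,0,0,0,0,0.18],[0,0,0,0,0,0,0.1],[0,0,0,0,0,0,0.05],[0,0,0,0,0,0,0],[0,0,0,0,0,0,0],[0,0,0,0,0,0,0]]}}

```text
time_s: 17.02
tool_pos: [0.6218, 0.0252, 0.0833]
eef_rot: [[0.927, -0.376, 0.002], [-0.376, -0.927, 0.001], [0.002, -0.002, -1.0]]
contact_force: [1.7, 5.2, 2.6]
gripper_width: 0.0135
grip_force: 41.6
```

>>> {"op": "arm_command", "data": {"commands": [[0,-0.1,0,0,0,0,0],[0,-0.2,0,0,0,0,0],[0,-0.2,0,0,0,0,0],[0,-0.2,0,0,0,0,0],[0,-0.2,0,0,0,0,0],[0,-0.2,0,0,0,0,0],[0,-0.2,0,0,0,0,0],[0,-0.2,0,0,0,0,0],[0,0,0,0,0,0,0],[0,0,0,0,0,0,0]]}}

```text
time_s: 17.85
tool_pos: [0.6317, 0.0494, 0.0832]
eef_rot: [[0.926, -0.377, -0.002], [-0.377, -0.926, -0.004], [-0.0, 0.004, -1.0]]
contact_force: [-4.6, -6.6, 6.7]
gripper_width: 0.0132
grip_force: 42.0
```

Run:
```python
from h import *; import pickle
s=env.state(); c=imaging.capture("wrist"); t=imaging.capture("top")
R=np.array(s['eef_rot']); print(s["time_s"],s["tool_pos"],R.T@(s["tool_pos"]-[.6218,.0252,.0833])*1e3,"F tool",R.T@s["contact_force"],s["grip_force"],s["gripper_width"])
a=cv2.resize(c["image"],(533,400)); b=cv2.resize(t["image"][195:290,270:390],None,fx=2.2,fy=4.2*.52); b=cv2.copyMakeBorder(b,0,400-b.shape[0],0,0,cv2.BORDER_CONSTANT)
cv2.imwrite("pics/w5.png",np.hstack([a,b])[:,:,::-1]); print(a.shape,b.shape); pickle.dump((s,c),open("w5.pkl","wb"))
```

```text
17.85 [0.63166483 0.04943217 0.0832382 ] [-1.17070878e-02 -2.61632126e+01 -5.52160917e-02] F tool [-1.769572    7.89991252 -6.65790155] 41.95767939090729 0.013215892059396012
(400, 533, 3) (400, 264, 3)
```

View pics/w5.png

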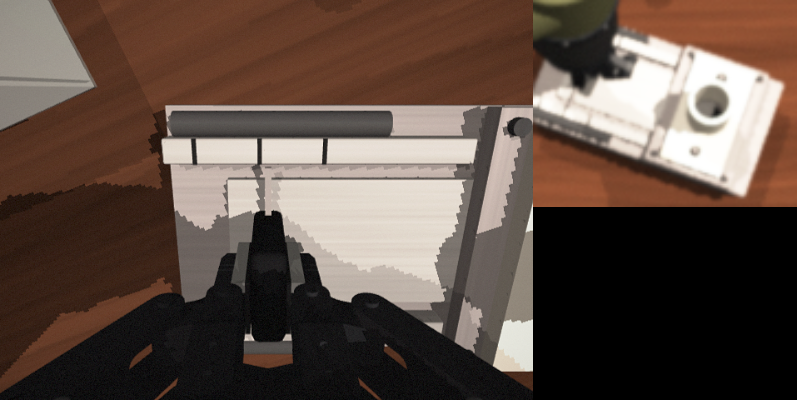

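The wrist view shows the handle pointer at x≈268. The rail marks are at 194 (full), 260 (half) and 325 (shut), so travel is about 26 mm, which agrees with the TCP displacement. I'll add 3.8 mm.

>>> {"op": "arm_command", "data": {"commands": [[0,-0.1,0,0,0,0,0],[0,-0.1,0,0,0,0,0],[0,0,0,0,0,0,0],[0,0,0,0,0,0,0],[0,0,0,0,0,0,0],[0,0,0,0,0,0,0],[0,0,0,0,0,0,0],[0,0,0,0,0,0,0],[0,0,0,0,0,0,0],[0,0,0,0,0,0,0]]}}

```text
time_s: 18.78
tool_pos: [0.633, 0.0528, 0.0833]
eef_rot: [[0.926, -0.378, -0.002], [-0.378, -0.926, -0.004], [-0.0, 0.005, -1.0]]
contact_force: [-5.0, -7.7, 6.1]
gripper_width: 0.0138
grip_force: 42.0
```

Run:
```python
from h import *
s=env.state(); c=imaging.capture("wrist"); R=np.array(s['eef_rot'])
print(s["time_s"],R.T@(s["tool_pos"]-[.6218,.0252,.0833])*1e3,"F",R.T@s["contact_force"],s["grip_force"])
g=c["image"].mean(2)
print("marks",[i for i in range(200,480) if g[178:188,i].mean()<100], "pointer row", g[205:212,290:350].mean(0).round().astype(int).tolist())
cv2.imwrite("pics/w6.png",c["image"][100:340,180:600,::-1])
```

```text
18.7833 [-2.00911235e-02 -2.97767416e+01 -1.03490044e-01] F [-1.71348587  9.04831962 -6.04292432] 41.959383487701416
marks [200, 201, 202, 203, 240, 241, 242, 243, 244, 319, 320, 321, 322, 397, 398, 399, 400, 401] pointer row [189, 190, 188, 189, 189, 187, 189, 188, 188, 188, 189, 184, 156, 130, 99, 101, 102, 102, 102, 101, 102, 101, 112, 138, 164, 191, 188, 188, 186, 184, 185, 184, 185, 185, 183, 184, 189, 188, 183, 178, 178, 172, 160, 160, 161, 161, 168, 172, 171, 171, 170, 168, 172, 185, 188, 188, 187, 189, 188, 188]
```

View pics/w6.png

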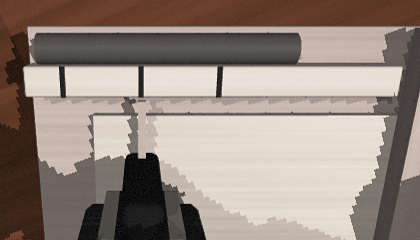

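The handle pointer (142,140) is under the half mark (141,80). The tool has moved 29.8 mm, the spring force is about 9 N and the grip is holding. I'm handing in.

```bash
python3 -c "
from plant import env
print(env.finish_job())"
```

```text
the job is handed in; nothing more can be done
None
```

The spout is seated on both pegs and released, the shutter is held at about 30 mm (half travel) by the gripped handle, and the job is handed in; no verdict was returned.

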